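# Brighten the microscope lamp by four clicks and store it

### The arm

A 6-joint arm with a two-finger parallel gripper is mounted at the origin on the work surface. World frame = base frame: x ahead of the robot, y to its left, z up, the work surface at z = 0. Lengths are in m, angles in rad, forces in N, time in s.
With the tool pointing down it reaches from about 0.25 to 0.725 m from the base axis. Payload 4 kg.
Tool frame: the origin (TCP) lies midway between the tips of the shut fingers; the grasp point (between the pads) lies 19 mm behind it; x points along the fingers, y is the direction in which the jaws open and shut, and the axes are right-handed (so a half turn about x gives the same grasp; the last joint's range is limited). The gripper opens to 85 mm and grips with 20 to 120 N. Pads are 22 mm wide; open, the fingers measure 114 mm over their backs; the gripper's body (76 mm by 85 mm) begins 54 mm behind the grasp point. The pads swing forward as they close: fully open they stand 13 mm farther back than shut.
Start: joints at [-1.267, 0.241, 0.005, 1.335, 0, 1.571], TCP at [0.15, -0.477, 0.231] pointing down, gripper open.
Joint ranges: [-2.72, 2.72], [-1.05, 1.87], [-1.09, 1.28], [-1.99, 2.15], [-1.42, 1.44], [-3.14, 3.14]. Speed limits (rad/s): [2.79, 2.79, 3.14, 3.14, 3.14, 3.14].

### API

Orientations are given as a unit quaternion [x, y, z, w].
In Python, from workcell import * gives the robot as it stands.
- The arm moves only by the tool play_rows, never from a script. Its argument "plan" is a list of rows, each a list of 7 numbers: the shift along the tool's x, y, z in mm, then the turn, a rotation vector about the tool's x, y, z in rad, then the closure, from -1 (fully open) to 1 (shut). In form: [[x, y, z, rx, ry, rz, grip], ...]. A call has 1 to 20 rows; each row shifts and turns the commanded pose from where the row before left it, along the tool's axes as they then stand; what a row does not reach is not made up. A row lasts 1/12 s, in which the tool goes at most 41.7 mm and 7.16 degrees, less where a joint would pass 70% of its speed; a pose out of reach is approached as far as the arm can. A call with a gripper value outside its range is refused whole. The fingers move at their own pace and stop on an object; the grip force is fixed at half the most. Time passes only in rows, so rows that do not move let the fingers close. It gives the time, the measured TCP pose, the force and the opening at its end, in the units of the state.
- get_obs(): the state, without advancing time (a new reading comes with each control period).
- camera(name): name is "side" or "top" or "wrist"; returns a dict with "frame" (384x512x3 uint8, red, green, blue), "depth" (384x512 float32, m along the optical axis (not along the pixel's ray), 0 where there is no reading), "fx", "fy", "cx", "cy" (pixels), "camera_from_world" (4x4, takes a point from world to camera coordinates). Camera axes: x right, y up, looking along -z (the intrinsics and any distortion apply to the point x, -y, -z); pixel columns grow to the right and rows downward; lengths in m; the calibration is good to about 2 mm. The wrist camera is an equidistant fisheye: a pixel r from the principal point sees the ray r / f radians off the axis. A picture is of the moment at which its call begins.
- job_done(): hands the job in, once; it reports no verdict.
Trained networks look in a picture, given as the dict that the camera call returned (one of the last four; its "shot" number tells which), for a name from the list of things; names that differ only in an ending like _2 or _b are one class to them, and where a whole thing is asked for, a point or a joint stands for the part that bears it (a point fixed in the world has none). Each returns a list of dicts, best first, with "confidence" (0 to 1); they miss things now and then, are a little off and sometimes report something else, mostly with a low value. They report only what shows in the picture. A call takes as long as a camera call.
- search_frame(thing, picture): "centre" ([x, y, z] in m, in world coordinates, good to about 4 mm: the middle of the surface that is visible of it).
- pinpoint(thing, picture): "centre" ([x, y, z] in m, in world coordinates, good to about 4 mm: a listed point, or the origin of a listed thing).
The state is a dict: "clock": time; "joint_pos": joint angles; "joint_vel": joint speeds; "tau": joint torques, N m; "eef_pos": TCP position; "tool_rot": TCP orientation; "ft_force": force on the tool from outside, world axes, zero at the start; "ft_torque": the same for the moment, N m; "grip_width": finger opening in m.
Only numpy, scipy, OpenCV 4.12 (cv2) and the standard library are available. Lean on these libraries where they do the work, as an engineer would, in place of code of your own. Each camera call takes 0.05 s, during which the arm holds its last target. There are 200 camera calls.

### The job

On the white lamp controller, push the pointer of the click-stop dial round with a fingertip, clockwise as seen from above, exactly four clicks on from where it stands, gently and without overrunning the fourth click or turning it backwards. Only when it rests in the fourth click, press the round button beside it fully down with the fingertip and let it go, then move clear. Do not grip the dial, and leave everything else on the table where it is.

Things in the scene. Friction and masses are not known exactly. Their poses are not given: they have to be found in the camera images.
- dial (a joint): Turn of the dial (rad) from where it stands at the start (always 0 then); it grows clockwise seen from above. A click is 24 degrees = 0.419 rad; four read 1.676. A spring ball holds it in each click: about 0.11 N m (3.5 N on the pointer) takes it over the hump half-way, then it snaps into the next click and stays. Range -2 to +9 clicks.
- dial_center (a point): On the dial's upright axis, at the pointer's top face, 94.5 mm above the table. Turns with the dial: x axis along the pointer from axis to tip, z up. The dial: a grey disc 72 mm across, its top 68.5 mm above the table, carrying a black hub 20 mm across and one upright pointer fin with a thin white line on top. Space round the fin above the disc is free.
- dial_unit: Fixed round aluminium bezel under the dial, 94 mm across, its top 62 mm above the table, with dark ticks one click apart; origin on the dial's axis, 50 mm above the table; z up; its x axis shows the pointer's direction at the start.
- pointer_side (a point): Middle of the pointer fin, 34 mm out from the axis and half-way up, 81.5 mm above the table. The fin is 9 mm thick, runs from the axis out to 44 mm, and stands 68.5 to 94.5 mm above the table; push its side here. Turns with the dial; x axis outward along the pointer, z up, so pushing the +y face towards -y turns it clockwise.
- store (a joint): Travel of the round push button (m): 0 out, 0.006 fully down; a spring needing 1.5 N to start and 5 N for full travel brings it back.
- store_top (a point): Centre of the top of the round black button (28 mm across, in a grey collar 44 mm across whose top is 10 mm lower), 72 mm above the table; moves down with the button. z up.
- controller: White lamp controller, a fixed box 140 mm (x) by 220 mm (y) by 50 mm high; origin at the centre of its underside, z up, its front towards -x. The dial's axis is within 10 mm of its (0, 42) mm, the button at its (-30, -75) mm.
- reagent_bottle: Small amber bottle with white cap, 26 mm across, 54 mm high, standing on top of the controller; origin at the centre of its foot. Loose bystander: leave it where it stands.
- eyepiece: Spare eyepiece, steel and black cylinder 38 mm across, 48 mm high, standing upright; origin at the centre of its foot. Loose bystander: leave it where it stands.
- slide_box: Slide box 85 x 55 x 30 mm high; origin at the centre of its underside. Loose bystander: leave it where it stands.
- petri_dish: Closed clear dish 90 mm across, 15 mm high; origin at the centre of its underside. Loose bystander: leave it where it stands.
- beaker: Glass cup 66 mm across, 80 mm high; origin at the centre of its underside. Loose bystander: leave it where it stands.
- spray_bottle: Green spray bottle with white trigger head, 76 mm across, 189 mm high; origin at the centre of its underside. Loose bystander: leave it where it stands.
- tube_rack: Blue tube rack with five capped tubes, 80 x 170 mm, 88 mm high; origin at the centre of its underside. Loose bystander: leave it where it stands.

How it is judged:
By the outcome, as a careful person would: the job done as asked, in the order asked, and still so for the second after the job is handed in, with the robot touching nothing.
It also fails if it takes over 48 s, if anything falls off the work surface, if the arm or the gripper's body presses on something with over 40 N, if the wrist force passes 120 N, or if a joint passes its speed limit or range.

## Working session

There is one attempt and no reset: what is moved stays moved. The work goes in short steps, Python scripts to look and compute and a tool call to move; the robot and the scene stay as the last step left them, time stands still between calls to the robot, and variables do not carry over. Pictures are saved under pics/ and viewed, about 8 in all and at most 12, crops included, and the job is handed in when it is done.

Besides the shell and the picture viewer there is one more tool, called after "Request:" by a JSON object that holds its "fn" and its "kwargs". play_rows: Moves the arm, as the interface text tells. Its arguments: {"type":"object","properties":{"plan":{"type":"array","items":{"type":"array","items":{"type":"number"}}}},"required":["plan"]}

```bash
mkdir -p pics; cat > h.py <<'E'
from workcell import *
import numpy as np, cv2
def save(p,n): cv2.imwrite(f'pics/{n}.png',cv2.cvtColor(p['frame'],cv2.COLOR_RGB2BGR))
def proj(p,X):
    c=p['camera_from_world']@np.r_[X,1]; return p['cx']+p['fx']*c[0]/-c[2], p['cy']-p['fy']*c[1]/-c[2]
def back(p,u,v,z):
    T=np.linalg.inv(p['camera_from_world']); d=T[:3,:3]@np.array([(u-p['cx'])/p['fx'],-(v-p['cy'])/p['fy'],-1]); o=T[:3,3]
    return o+d*(z-o[2])/d[2]
E
python3 - <<'E'
from h import *
o=get_obs(); print({k:np.round(v,3) for k,v in o.items()})
P={}
for n in ('top','side'):
    p=camera(n); save(p,n+'0'); P[n]=p
    for t in ('dial_center','pointer_side','store_top','dial_unit','controller','reagent_bottle','spray_bottle','tube_rack','beaker','eyepiece'):
        r=pinpoint(t,p)
        print(n,t,[(np.round(q['centre'],3).tolist(),round(q['confidence'],2)) for q in r[:2]])
a=P['top']['frame'];b=P['side']['frame']
E
```

```text
{'clock': np.float64(0.0), 'joint_pos': array([-1.267,  0.241,  0.004,  1.335, -0.   ,  1.571]), 'joint_vel': array([-0.001,  0.001, -0.   ,  0.   , -0.   , -0.   ]), 'tau': array([-1.0000e-03, -3.7232e+01,  2.5241e+01,  1.7000e-02,  0.0000e+00,
       -0.0000e+00]), 'eef_pos': array([ 0.149, -0.476,  0.23 ]), 'tool_rot': array([-0.699, -0.108,  0.699, -0.106]), 'ft_force': array([ 0.364, -0.601, -0.497]), 'ft_torque': array([-0.019,  0.038,  0.023]), 'grip_width': np.float64(0.086)}
top dial_center [([0.55, 0.01, 0.096], 0.83)]
top pointer_side [([0.552, 0.038, 0.08], 0.97)]
top store_top [([0.531, -0.117, 0.073], 0.42)]
top dial_unit [([0.55, 0.004, 0.054], 0.97)]
top controller [([0.552, -0.038, 0.0], 0.88), ([0.384, 0.022, 0.001], 0.61)]
top reagent_bottle [([0.604, -0.11, 0.052], 0.52), ([0.387, 0.018, 0.001], 0.52)]
top spray_bottle [([0.745, -0.21, -0.0], 0.91)]
top tube_rack [([0.73, 0.053, 0.003], 0.88)]
top beaker [([0.627, -0.226, 0.0], 0.58)]
top eyepiece [([0.418, -0.099, -0.0], 0.5)]
side dial_center [([0.547, 0.002, 0.09], 0.64)]
side pointer_side [([0.547, 0.04, 0.083], 0.89), ([0.525, 0.185, 0.001], 0.16)]
side store_top [([0.538, -0.118, 0.069], 0.64)]
side dial_unit [([0.548, 0.006, 0.054], 0.6)]
side controller [([0.557, -0.036, 0.0], 0.96), ([0.38, 0.023, -0.002], 0.64)]
side reagent_bottle [([0.604, -0.109, 0.049], 0.71)]
side spray_bottle [([0.742, -0.213, 0.001], 0.84), ([0.38, 0.022, 0.001], 0.55)]
side tube_rack [([0.728, 0.053, 0.002], 0.84)]
side beaker [([0.744, -0.214, -0.0], 0.65), ([0.624, -0.223, -0.002], 0.6)]
side eyepiece [([0.417, -0.096, 0.0], 0.68), ([0.551, 0.038, 0.079], 0.33)]
```

View pics/top0.png

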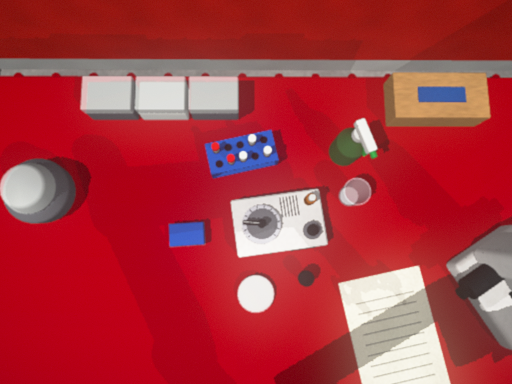

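View pics/side0.png

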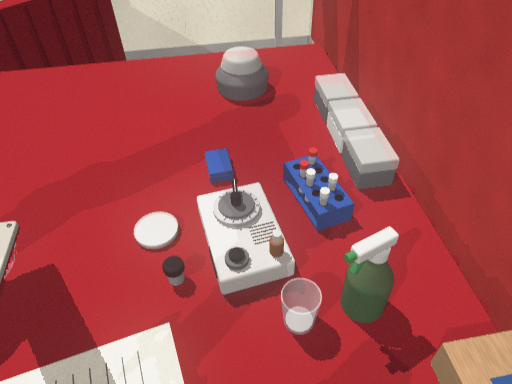

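```bash
cat >> h.py <<'E'
from scipy.spatial.transform import Rotation as Ro
def go(target,yawz,step=None):
    "tool x down; yawz=world angle (deg) of tool z; print rotation needed (rx) and shift in tool axes before turn"
    o=get_obs(); R=Ro.from_quat(o['tool_rot']); M=R.as_matrix()
    t=Ro.from_matrix(np.c_[[0,0,-1],np.cross([np.cos(yawz),np.sin(yawz),0],[0,0,-1]),[np.cos(yawz),np.sin(yawz),0]])
    rv=(R.inv()*t).as_rotvec(); d=M.T@(np.array(target)-o['eef_pos'])*1000
    print('rotvec',rv.round(3),'shift tool-now',d.round(1),'shift tool-then',(t.inv().apply(np.array(target)-o['eef_pos'])*1000).round(1),'q6',o['joint_pos'].round(3))
E
python3 - <<'E'
from h import *
print(Ro.from_quat(get_obs()['tool_rot']).as_matrix().round(3))
go([0.47,0.02,0.23],0.)
go([0.47,0.02,0.23],np.pi)
p=camera('wrist'); save(p,'w0')
print(p['fx'],p['cx'],p['cy']); T=np.linalg.inv(p['camera_from_world']); print(T.round(3))
E
```

```text
[[-0.     0.299 -0.954]
 [-0.    -0.954 -0.299]
 [-1.    -0.     0.   ]]
rotvec [-2.838 -0.     0.   ] shift tool-now [   1.3 -378.5 -454.5] shift tool-then [  1.3 497.1 320.4] q6 [-1.267  0.241  0.005  1.335 -0.     1.571]
rotvec [0.304 0.    0.   ] shift tool-now [   1.3 -378.5 -454.5] shift tool-then [   1.3 -497.1 -320.4] q6 [-1.267  0.241  0.005  1.335 -0.     1.571]
297.3186396354542 254.59530385485755 189.4339765302246
[[ 0.299  0.906  0.298  0.226]
 [-0.954  0.284  0.094 -0.452]
 [ 0.    -0.312  0.95   0.374]
 [ 0.     0.     0.     1.   ]]
```

Request:
{"fn": "play_rows", "kwargs": {"plan": [[0, -19, -22.7, 0, 0, 0, 1], [0, -19, -22.7, 0, 0, 0, 1], [0, -19, -22.7, 0, 0, 0, 1], [0, -19, -22.7, 0, 0, 0, 1], [0, -19, -22.7, 0, 0, 0, 1], [0, -19, -22.7, 0, 0, 0, 1], [0, -19, -22.7, 0, 0, 0, 1], [0, -19, -22.7, 0, 0, 0, 1], [0, -19, -22.7, 0, 0, 0, 1], [0, -19, -22.7, 0, 0, 0, 1], [0, -19, -22.7, 0, 0, 0, 1], [0, -19, -22.7, 0, 0, 0, 1], [0, -19, -22.7, 0, 0, 0, 1], [0, -19, -22.7, 0, 0, 0, 1], [0, -19, -22.7, 0, 0, 0, 1], [0, -19, -22.7, 0, 0, 0, 1], [0, -19, -22.7, 0, 0, 0, 1], [0, -19, -22.7, 0, 0, 0, 1], [0, -19, -22.7, 0, 0, 0, 1], [0, -19, -22.7, 0, 0, 0, 1]]}}

```text
clock: 2.82
eef_pos: [0.4697, 0.0228, 0.2314]
tool_rot: [0.699, 0.107, -0.699, 0.107]
ft_force: [0.1, -0.5, -0.3]
grip_width: -0.0001
```

```bash
python3 - <<'E'
from h import *
o=get_obs(); print(o['clock'],o['eef_pos'],o['joint_pos'].round(3),o['grip_width'],o['ft_force'])
p=camera('wrist'); save(p,'w1'); T=np.linalg.inv(p['camera_from_world']); print(T.round(3))
for t in ('dial_center','pointer_side','store_top','dial_unit','controller','reagent_bottle'):
    print(t,[(np.round(q['centre'],4).tolist(),round(q['confidence'],2)) for q in pinpoint(t,p)[:2]])
E
```

```text
2.8167 [0.46973253 0.0227593  0.23140451] [ 0.048  0.182 -0.07   1.319 -0.     2.886] -9.79220224942058e-05 [ 0.05950785 -0.4824337  -0.30869158]
[[ 0.3    0.906  0.297  0.546]
 [-0.954  0.285  0.094  0.047]
 [ 0.001 -0.312  0.95   0.374]
 [ 0.     0.     0.     1.   ]]
dial_center []
pointer_side [([0.5507, 0.0378, 0.0832], 0.74)]
store_top [([0.5325, -0.1151, 0.0711], 0.79)]
dial_unit [([0.5477, 0.0044, 0.0518], 0.65), ([0.5575, -0.0381, -0.0026], 0.25)]
controller [([0.5566, -0.0383, -0.0009], 0.82), ([0.5284, 0.1864, -0.0002], 0.62)]
reagent_bottle [([0.6077, -0.1074, 0.0495], 0.8)]
```

View pics/w1.png

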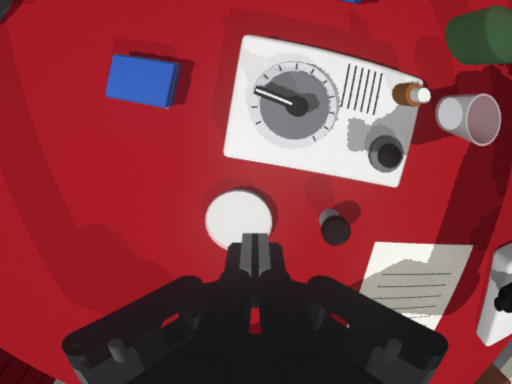

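```bash
cat >> h.py <<'E'
def cloud(p):
    v,u=np.mgrid[0:384,0:512]; x=(u-p['cx']); y=(v-p['cy'])
    if p.get('name')!='pin' :
        r=np.hypot(x,y)+1e-9; th=r/p['fx']; k=np.tan(np.minimum(th,1.4))/r
    D=p['depth']; c=np.stack([x*k*D,-y*k*D,-D],-1)
    T=np.linalg.inv(p['camera_from_world']); W=c@T[:3,:3].T+T[:3,3]; W[D<=0]=np.nan
    return W
def dial(p,c0=(0.549,0.005)):
    W=cloud(p); g=p['frame'].astype(float); z=W[...,2]; d=np.hypot(W[...,0]-c0[0],W[...,1]-c0[1])
    ring=W[(z>.057)&(z<.075)&(d<.065)][:,:2]
    hull=cv2.convexHull(ring.astype(np.float32))[:,0].astype(float)
    s=np.linalg.lstsq(np.c_[2*hull,np.ones(len(hull))],(hull**2).sum(1),rcond=None)[0]; c=s[:2]; R=np.sqrt(s[2]+c@c)
    f=W[(z>.085)&(z<.105)&(d<.06)]
    wl=W[(z>.085)&(z<.105)&(d<.06)&(g.min(-1)>150)]
    out=dict(c=c,R=R,n=len(f),nw=len(wl),zf=np.median(f[:,2]))
    for n,q in (('fin',f),('white',wl)):
        if len(q)<8: continue
        m=q[:,:2].mean(0); v=np.linalg.svd(q[:,:2]-m)[2][0]; v*=np.sign(v@(m-c)); t=(q[:,:2]-m)@v
        out[n]=(m.round(4),'ang',round(np.degrees(np.arctan2(v[1],v[0])),1),'ends',(m+v*t.min()).round(4),(m+v*t.max()).round(4))
    return out
E
python3 - <<'E'
from h import *
p=camera('wrist'); print(dial(p))
W=cloud(p); print('sanity table z',W[200,150],'button',W[153,387], 'white line px',W[90,258],W[102,290])
z=W[...,2]; d=np.hypot(W[...,0]-.532,W[...,1]+.116)
b=W[(z>.067)&(d<.025)]; print('button',np.nanmean(b,0),len(b), b[:,:2].max(0)-b[:,:2].min(0))
E
```

```text
{'c': array([0.54931602, 0.0056797 ]), 'R': np.float64(0.04668255466647218), 'n': 689, 'nw': 102, 'zf': np.float64(0.09445168188443415), 'fin': (array([0.55  , 0.0193]), 'ang', np.float64(86.3), 'ends', array([ 0.5485, -0.0039]), array([0.552 , 0.0496])), 'white': (array([0.5509, 0.0314]), 'ang', np.float64(87.2), 'ends', array([0.55  , 0.0129]), array([0.5518, 0.0494]))}
sanity table z [ 0.36921186  0.1432612  -0.00043871] button [ 0.53455517 -0.11144877  0.07252293] white line px [0.55069807 0.04325995 0.09408764] [0.54918052 0.01154456 0.09440291]
button [ 0.53435534 -0.11432663  0.07151601] 437 [0.02799787 0.02762526]
```

```bash
python3 - <<'E'
from h import *
go([0.521,0.0412,0.15],np.radians(-3))
E
```

```text
rotvec [-2.787  0.     0.   ] shift tool-now [ 81.4  -4.3 -56.3] shift tool-then [81.4 23.5 51.3] q6 [ 0.044  0.179 -0.072  1.319 -0.     2.883]
```

Request:
{"fn": "play_rows", "kwargs": {"plan": [[0, 0, 0, -0.12, 0, 0, 1], [0, 0, 0, -0.12, 0, 0, 1], [0, 0, 0, -0.12, 0, 0, 1], [0, 0, 0, -0.12, 0, 0, 1], [0, 0, 0, -0.12, 0, 0, 1], [0, 0, 0, -0.12, 0, 0, 1], [0, 0, 0, -0.12, 0, 0, 1], [0, 0, 0, -0.12, 0, 0, 1], [0, 0, 0, -0.12, 0, 0, 1], [0, 0, 0, -0.12, 0, 0, 1], [0, 0, 0, -0.12, 0, 0, 1], [0, 0, 0, -0.12, 0, 0, 1], [0, 0, 0, -0.12, 0, 0, 1], [0, 0, 0, -0.12, 0, 0, 1], [0, 0, 0, -0.12, 0, 0, 1], [0, 0, 0, -0.12, 0, 0, 1], [0, 0, 0, -0.12, 0, 0, 1], [0, 0, 0, -0.12, 0, 0, 1], [0, 0, 0, -0.12, 0, 0, 1], [0, 0, 0, -0.12, 0, 0, 1]]}}

```text
clock: 4.88
eef_pos: [0.4687, 0.0203, 0.2316]
tool_rot: [0.152, 0.69, -0.152, 0.691]
ft_force: [0.0, -0.3, -0.9]
grip_width: -0.0
```

```bash
python3 - <<'E'
from h import *
go([0.521,0.0412,0.15],np.radians(-3))
E
```

```text
rotvec [-0.381  0.     0.   ] shift tool-now [81.6 41.  38.6] shift tool-then [81.6 23.6 51.1] q6 [ 0.043  0.179 -0.072  1.319 -0.     0.477]
```

Request:
{"fn": "play_rows", "kwargs": {"plan": [[0, 0, 0, -0.0953, 0, 0, 1], [0, 0, 0, -0.0953, 0, 0, 1], [0, 0, 0, -0.0953, 0, 0, 1], [0, 0, 0, -0.0953, 0, 0, 1], [10.2, 2.95, 6.4, 0, 0, 0, 1], [10.2, 2.95, 6.4, 0, 0, 0, 1], [10.2, 2.95, 6.4, 0, 0, 0, 1], [10.2, 2.95, 6.4, 0, 0, 0, 1], [10.2, 2.95, 6.4, 0, 0, 0, 1], [10.2, 2.95, 6.4, 0, 0, 0, 1], [10.2, 2.95, 6.4, 0, 0, 0, 1], [10.2, 2.95, 6.4, 0, 0, 0, 1], [0, 0, 0, 0, 0, 0, 1], [0, 0, 0, 0, 0, 0, 1]]}}

```text
clock: 6.05
eef_pos: [0.5212, 0.0421, 0.1486]
tool_rot: [0.02, 0.708, -0.02, 0.706]
ft_force: [0.0, 0.8, 0.4]
grip_width: 0.0002
```

```bash
python3 - <<'E'
from h import *
go([0.521,0.0412,0.075],np.radians(-3)); print(get_obs()['eef_pos'])
p=camera('wrist'); print(dial(p)); save(p,'w2')
E
```

```text
rotvec [-0.004 -0.002  0.   ] shift tool-now [73.6 -0.9 -0. ] shift tool-then [73.6 -0.9 -0.2] q6 [ 0.081  0.337 -0.083  1.152 -0.     0.137]
[0.52122348 0.04211279 0.14863046]
{'c': array([0.54882381, 0.00554861]), 'R': np.float64(0.04667869335436923), 'n': 760, 'nw': 0, 'zf': np.float64(0.09428601289831677), 'fin': (array([0.5468, 0.0103]), 'ang', np.float64(90.8), 'ends', array([ 0.5469, -0.0039]), array([0.5465, 0.031 ]))}
```

View pics/w2.png

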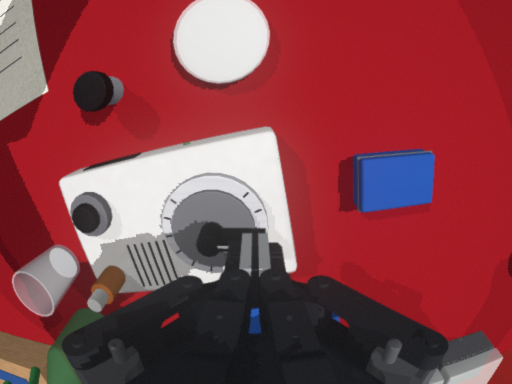

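Request:
{"fn": "play_rows", "kwargs": {"plan": [[10, 0, 0, 0, 0, 0, 1], [10, 0, 0, 0, 0, 0, 1], [10, 0, 0, 0, 0, 0, 1], [10, 0, 0, 0, 0, 0, 1], [10, 0, 0, 0, 0, 0, 1], [10, 0, 0, 0, 0, 0, 1], [8, 0, 0, 0, 0, 0, 1], [5, 0, 0, 0, 0, 0, 1], [0, 0, 0, 0, 0, 0, 1], [0, 0, 0, 0, 0, 0, 1]]}}

```text
clock: 6.93
eef_pos: [0.5215, 0.042, 0.0764]
tool_rot: [0.02, 0.707, -0.02, 0.707]
ft_force: [0.3, 0.5, 0.4]
grip_width: 0.0
```

```bash
python3 - <<'E'
from h import *
o=get_obs();print(o['eef_pos'],o['ft_force'],o['ft_torque'])
p=camera('side'); f=p['frame'];u,v=proj(p,[.549,.03,.085]);u,v=int(u),int(v)
print(u,v);cv2.imwrite('pics/s3.png',cv2.cvtColor(cv2.resize(f[v-60:v+60,u-80:u+80],None,fx=4,fy=4,interpolation=cv2.INTER_CUBIC),cv2.COLOR_RGB2BGR))
E
```

```text
[0.52147608 0.04196488 0.07644633] [0.25709469 0.4775987  0.35090155] [ 0.03840078 -0.00484773  0.00798169]
234 188
```

View pics/s3.png

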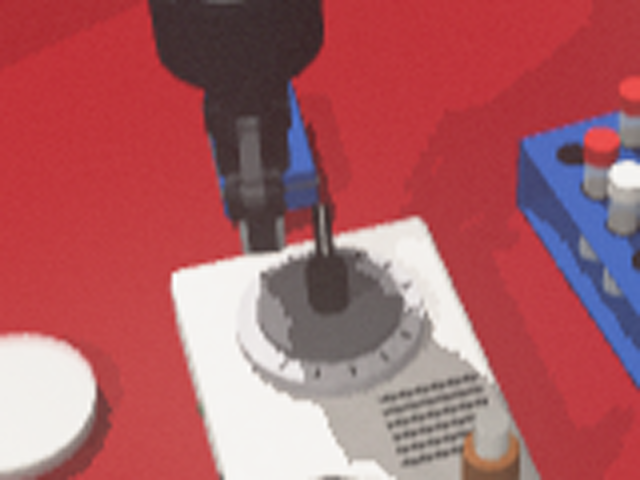

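Request:
{"fn": "play_rows", "kwargs": {"plan": [[0, 0, 2, 0, 0, 0, 1], [0, 0, 2, 0, 0, 0, 1], [0, 0, 2, 0, 0, 0, 1], [0, 0, 2, 0, 0, 0, 1], [0, 0, 2, 0, 0, 0, 1], [0, 0, 1, 0, 0, 0, 1], [0, 0, 0.5, 0, 0, 0, 1], [0, 0, 0.5, 0, 0, 0, 1], [0, 0, 0, 0, 0, 0, 1]]}}

```text
clock: 7.73
eef_pos: [0.5336, 0.0413, 0.0767]
tool_rot: [0.02, 0.707, -0.02, 0.707]
ft_force: [-0.6, 0.3, 0.1]
grip_width: 0.0004
```

Request:
{"fn": "play_rows", "kwargs": {"plan": [[0, 0, 0.5, 0, 0, 0, 1], [0, 0, 0.5, 0, 0, 0, 1], [0, 0, 0, 0, 0, 0, 1]]}}

```text
clock: 7.98
eef_pos: [0.5346, 0.0412, 0.0767]
tool_rot: [0.02, 0.707, -0.02, 0.707]
ft_force: [-0.0, 0.2, 0.9]
grip_width: 0.0001
```

Request:
{"fn": "play_rows", "kwargs": {"plan": [[0, 0, 0.5, 0, 0, 0, 1], [0, 0, 0.5, 0, 0, 0, 1], [0, 0, 0, 0, 0, 0, 1]]}}

```text
clock: 8.23
eef_pos: [0.5356, 0.0412, 0.0767]
tool_rot: [0.02, 0.707, -0.02, 0.707]
ft_force: [0.3, 0.3, -0.7]
grip_width: -0.0
```

Request:
{"fn": "play_rows", "kwargs": {"plan": [[0, 0, 0.5, 0, 0, 0, 1], [0, 0, 0.5, 0, 0, 0, 1], [0, 0, 0, 0, 0, 0, 1]]}}

```text
clock: 8.48
eef_pos: [0.536, 0.0412, 0.0767]
tool_rot: [0.02, 0.707, -0.02, 0.706]
ft_force: [-0.4, 0.2, 0.5]
grip_width: 0.0
```

Request:
{"fn": "play_rows", "kwargs": {"plan": [[0, 0, 0.5, 0, 0, 0, 1], [0, 0, 0.5, 0, 0, 0, 1], [0, 0, 0, 0, 0, 0, 1]]}}

```text
clock: 8.73
eef_pos: [0.537, 0.0412, 0.0766]
tool_rot: [0.02, 0.707, -0.02, 0.706]
ft_force: [-3.9, 1.0, 2.1]
grip_width: 0.0
```

Request:
{"fn": "play_rows", "kwargs": {"plan": [[0, 0, 0.5, 0, 0, 0, 1], [0, 0, 0.5, 0, 0, 0, 1], [0, 0, 0, 0, 0, 0, 1]]}}

```text
clock: 8.98
eef_pos: [0.5386, 0.0412, 0.0766]
tool_rot: [0.02, 0.707, -0.02, 0.707]
ft_force: [-2.6, 1.7, 1.3]
grip_width: -0.0001
```

```bash
python3 - <<'E'
from h import *
o=get_obs();print(o['eef_pos'],o['ft_force'],o['ft_torque'])
for n in ('side','top'):
    p=camera(n)
    for t in ('dial_center','pointer_side'): print(n,t,[(np.round(q['centre'],4).tolist(),round(q['confidence'],2)) for q in pinpoint(t,p)[:1]])
p=camera('wrist');save(p,'w4');print(dial(p))
E
```

```text
[0.53862286 0.0412065  0.07663741] [-2.60747483  1.68195089  1.34312205] [0.24494784 0.53552573 0.02092111]
side dial_center []
side pointer_side [([0.5529, 0.0378, 0.0812], 0.73)]
top dial_center [([0.554, -0.0376, -0.0027], 0.71)]
top pointer_side []
{'c': array([0.5485759 , 0.00565122]), 'R': np.float64(0.04657378857851945), 'n': 1879, 'nw': 6, 'zf': np.float64(0.09385236317975659), 'fin': (array([0.5352, 0.0292]), 'ang', np.float64(108.4), 'ends', array([ 0.5463, -0.0044]), array([0.527, 0.054]))}
```

```bash
cat >> h.py <<'E'
def orbit(phi):
    c=np.array([.549,.0056]); a=-np.radians(phi); r=np.array([-.0132,.0356]); M=np.array([[np.cos(a),-np.sin(a)],[np.sin(a),np.cos(a)]])
    return np.r_[c+M@r,.0765], np.radians(-3)+a
def st():
    o=get_obs(); c=np.array([.549,.0056]); r=o['eef_pos'][:2]-c; M=Ro.from_quat(o['tool_rot']).as_matrix(); f=o['ft_force']
    print('clock',o['clock'],'phi_pos',(np.degrees(np.arctan2(.0356,-.0132)-np.arctan2(r[1],r[0]))).round(2),'r',np.hypot(*r).round(4),'phi_yaw',(-3-np.degrees(np.arctan2(M[1,2],M[0,2]))).round(2),'z',o['eef_pos'][2].round(4),'Ftool',(M.T@f).round(2))
E
python3 - <<'E'
from h import *
st()
for p in (9,20): go(*orbit(p))
E
```

```text
clock 9.3333 phi_pos 4.3 r 0.037 phi_yaw 0.24 z 0.0767 Ftool [-1.1   0.98 -1.67]
rotvec [ 0.153  0.    -0.   ] shift tool-now [0.2 1.8 2.7] shift tool-then [0.2 2.2 2.3] q6 [ 0.076  0.434 -0.142  0.994  0.     0.133]
rotvec [ 0.345  0.    -0.   ] shift tool-now [0.2 3.  9.8] shift tool-then [0.2 6.1 8.3] q6 [ 0.076  0.434 -0.142  0.994  0.     0.133]
```

Request:
{"fn": "play_rows", "kwargs": {"plan": [[0, 0.3, 0.45, 0.0255, 0, 0, 1], [0, 0.3, 0.45, 0.0255, 0, 0, 1], [0, 0.3, 0.45, 0.0255, 0, 0, 1], [0, 0.3, 0.45, 0.0255, 0, 0, 1], [0, 0.3, 0.45, 0.0255, 0, 0, 1], [0, 0.3, 0.45, 0.0255, 0, 0, 1], [0, 0, 0, 0, 0, 0, 1]]}}

```text
clock: 9.92
eef_pos: [0.5419, 0.0426, 0.0767]
tool_rot: [0.074, 0.703, -0.074, 0.703]
ft_force: [-1.1, 0.6, -0.5]
grip_width: 0.0
```

```bash
python3 -c "
from h import *
st(); go(*orbit(9)); go(*orbit(18))"
```

```text
clock 9.9167 phi_pos 9.41 r 0.0376 phi_yaw 9.03 z 0.0767 Ftool [ 0.47  0.31 -1.23]
rotvec [-0.     0.001 -0.   ] shift tool-now [ 0.2  0.2 -0.4] shift tool-then [ 0.2  0.2 -0.4] q6 [ 0.078  0.44  -0.133  0.997 -0.     0.288]
rotvec [ 0.157  0.001 -0.   ] shift tool-now [0.2 2.1 5.3] shift tool-then [0.2 2.9 4.9] q6 [ 0.078  0.44  -0.133  0.997 -0.     0.288]
```

Request:
{"fn": "play_rows", "kwargs": {"plan": [[0, 0.26, 0.61, 0.0175, 0, 0, 1], [0, 0.26, 0.61, 0.0175, 0, 0, 1], [0, 0, 0, 0, 0, 0, 1]]}}

```text
clock: 10.17
eef_pos: [0.5433, 0.0425, 0.0768]
tool_rot: [0.086, 0.701, -0.087, 0.702]
ft_force: [0.3, 1.0, 0.2]
grip_width: 0.0003
```

Request:
{"fn": "play_rows", "kwargs": {"plan": [[0, 0.26, 0.61, 0.0175, 0, 0, 1], [0, 0.26, 0.61, 0.0175, 0, 0, 1], [0, 0, 0, 0, 0, 0, 1]]}}

```text
clock: 10.42
eef_pos: [0.5446, 0.0426, 0.0768]
tool_rot: [0.099, 0.7, -0.099, 0.701]
ft_force: [-0.9, 1.3, -0.1]
grip_width: -0.0002
```

Request:
{"fn": "play_rows", "kwargs": {"plan": [[0, 0.26, 0.61, 0.0175, 0, 0, 1], [0, 0.26, 0.61, 0.0175, 0, 0, 1], [0, 0, 0, 0, 0, 0, 1]]}}

```text
clock: 10.67
eef_pos: [0.5457, 0.043, 0.0768]
tool_rot: [0.111, 0.698, -0.111, 0.699]
ft_force: [0.4, 0.1, 0.0]
grip_width: -0.0001
```

```bash
python3 -c "
from h import *
st(); go(*orbit(15))
p=camera('side'); W=camera('wrist'); print(dial(W)); save(W,'w5')
f=p['frame'];cv2.imwrite('pics/s5.png',cv2.cvtColor(cv2.resize(f[128:248,154:314],None,fx=4,fy=4,interpolation=cv2.INTER_CUBIC),cv2.COLOR_RGB2BGR))"
```

```text
clock 10.6667 phi_pos 15.3 r 0.0375 phi_yaw 15.09 z 0.0768 Ftool [-0.04  0.2   0.3 ]
rotvec [-0.002  0.001  0.   ] shift tool-now [ 0.3  0.3 -0.4] shift tool-then [ 0.3  0.3 -0.4] q6 [ 0.079  0.446 -0.122  1.002 -0.     0.394]
{'c': array([0.54832753, 0.00589582]), 'R': np.float64(0.04631515932872827), 'n': 1621, 'nw': 6, 'zf': np.float64(0.09351068844039792), 'fin': (array([0.539 , 0.0354]), 'ang', np.float64(95.8), 'ends', array([ 0.5429, -0.0025]), array([0.5367, 0.058 ]))}
```

View pics/s5.png

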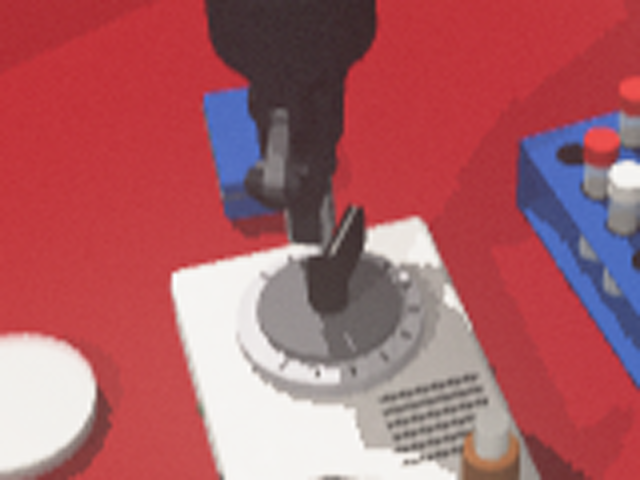

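Request:
{"fn": "play_rows", "kwargs": {"plan": [[0, 0.26, 0.61, 0.0175, 0, 0, 1], [0, 0.26, 0.61, 0.0175, 0, 0, 1], [0, 0.26, 0.61, 0.0175, 0, 0, 1], [0, 0.26, 0.61, 0.0175, 0, 0, 1], [0, 0.26, 0.61, 0.0175, 0, 0, 1], [0, 0.26, 0.61, 0.0175, 0, 0, 1], [0, 0.26, 0.61, 0.0175, 0, 0, 1], [0, 0, 0, 0, 0, 0, 1]]}}

```text
clock: 11.43
eef_pos: [0.5502, 0.0433, 0.0767]
tool_rot: [0.154, 0.69, -0.154, 0.69]
ft_force: [-1.1, 0.1, 0.5]
grip_width: -0.0001
```

```bash
python3 -c "
from h import *
st(); go(*orbit(22))
p=camera('side'); a=back(p,244,180,.0945);b=back(p,237.3,191,.0945); print(a,b,np.degrees(np.arctan2(*(a-b)[1::-1])), np.degrees(np.arctan2(a[1]-.0056,a[0]-.549)))"
```

```text
clock 11.4333 phi_pos 22.11 r 0.0377 phi_yaw 22.1 z 0.0767 Ftool [-0.52 -0.4  -1.05]
rotvec [-0.002  0.    -0.   ] shift tool-now [ 0.2  0.2 -0.2] shift tool-then [ 0.2  0.2 -0.2] q6 [ 0.078  0.455 -0.109  1.007 -0.     0.517]
[0.57063023 0.03940812 0.0945    ] [0.55344942 0.01112063 0.0945    ] 58.72699355460433 57.38912950279942
```

Request:
{"fn": "play_rows", "kwargs": {"plan": [[0, 0.26, 0.61, 0.0175, 0, 0, 1], [0, 0.26, 0.61, 0.0175, 0, 0, 1], [0, 0.26, 0.61, 0.0175, 0, 0, 1], [0, 0.26, 0.61, 0.0175, 0, 0, 1], [0, 0.26, 0.61, 0.0175, 0, 0, 1], [0, 0, 0, 0, 0, 0, 1]]}}

```text
clock: 11.98
eef_pos: [0.5529, 0.0432, 0.0767]
tool_rot: [0.184, 0.683, -0.184, 0.683]
ft_force: [-1.6, 0.2, 1.6]
grip_width: 0.0
```

Request:
{"fn": "play_rows", "kwargs": {"plan": [[0, 0.26, 0.61, 0.0175, 0, 0, 1], [0, 0.26, 0.61, 0.0175, 0, 0, 1], [0, 0.26, 0.61, 0.0175, 0, 0, 1], [0, 0, 0, 0, 0, 0, 1]]}}

```text
clock: 12.32
eef_pos: [0.5554, 0.0427, 0.0766]
tool_rot: [0.202, 0.678, -0.202, 0.678]
ft_force: [-1.6, 0.3, 0.9]
grip_width: 0.0001
```

```bash
python3 -c "
from h import *
st(); go(*orbit(30))"
```

```text
clock 12.3167 phi_pos 30.1 r 0.0376 phi_yaw 30.13 z 0.0766 Ftool [-0.92 -0.62 -1.53]
rotvec [-0.002  0.     0.   ] shift tool-now [ 0.1  0.3 -0.2] shift tool-then [ 0.1  0.3 -0.2] q6 [ 0.077  0.464 -0.094  1.013 -0.     0.655]
```

Request:
{"fn": "play_rows", "kwargs": {"plan": [[0, 0.26, 0.61, 0.0175, 0, 0, 1], [0, 0.26, 0.61, 0.0175, 0, 0, 1], [0, 0.26, 0.61, 0.0175, 0, 0, 1], [0, 0, 0, 0, 0, 0, 1]]}}

```text
clock: 12.65
eef_pos: [0.5576, 0.0422, 0.0767]
tool_rot: [0.219, 0.672, -0.219, 0.672]
ft_force: [-0.7, 0.7, -0.4]
grip_width: -0.0001
```

Request:
{"fn": "play_rows", "kwargs": {"plan": [[0, 0.26, 0.61, 0.0175, 0, 0, 1], [0, 0.26, 0.61, 0.0175, 0, 0, 1], [0, 0, 0, 0, 0, 0, 1]]}}

```text
clock: 12.9
eef_pos: [0.559, 0.0418, 0.0767]
tool_rot: [0.231, 0.668, -0.231, 0.669]
ft_force: [-0.8, -1.7, -1.1]
grip_width: 0.0001
```

Request:
{"fn": "play_rows", "kwargs": {"plan": [[0, 0.26, 0.61, 0.0175, 0, 0, 1], [0, 0.26, 0.61, 0.0175, 0, 0, 1], [0, 0, 0, 0, 0, 0, 1]]}}

```text
clock: 13.15
eef_pos: [0.5603, 0.0415, 0.0768]
tool_rot: [0.243, 0.664, -0.243, 0.664]
ft_force: [-0.1, 0.2, 0.7]
grip_width: 0.0
```

Request:
{"fn": "play_rows", "kwargs": {"plan": [[0, 0.26, 0.61, 0.0175, 0, 0, 1], [0, 0.26, 0.61, 0.0175, 0, 0, 1], [0, 0, 0, 0, 0, 0, 1]]}}

```text
clock: 13.4
eef_pos: [0.5614, 0.0412, 0.0768]
tool_rot: [0.254, 0.66, -0.254, 0.66]
ft_force: [0.1, 0.6, 1.2]
grip_width: -0.0003
```

```bash
python3 -c "
from h import *
st(); go(*orbit(39))
p=camera('side')
f=p['frame'];cv2.imwrite('pics/s6.png',cv2.cvtColor(cv2.resize(f[128:248,154:314],None,fx=4,fy=4,interpolation=cv2.INTER_CUBIC),cv2.COLOR_RGB2BGR))"
```

```text
clock 13.4 phi_pos 39.6 r 0.0377 phi_yaw 39.15 z 0.0768 Ftool [-1.2   0.5  -0.32]
rotvec [-0.003  0.001 -0.   ] shift tool-now [ 0.3  0.1 -0.5] shift tool-then [ 0.3  0.1 -0.5] q6 [ 0.073  0.474 -0.077  1.02  -0.     0.809]
```

View pics/s6.png

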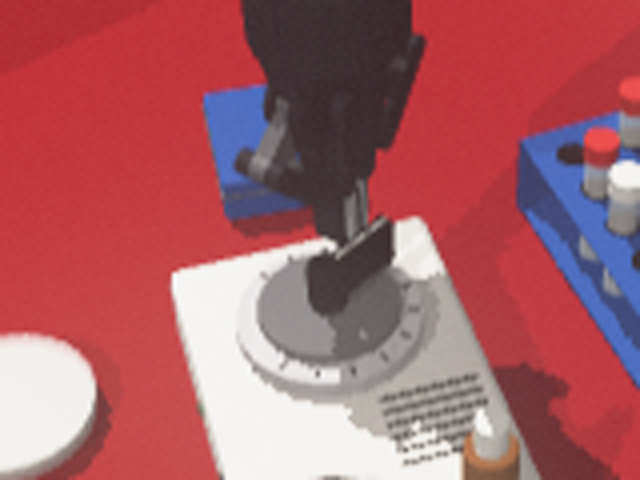

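Request:
{"fn": "play_rows", "kwargs": {"plan": [[0, 0.26, 0.61, 0.0175, 0, 0, 1], [0, 0.26, 0.61, 0.0175, 0, 0, 1], [0, 0.26, 0.61, 0.0175, 0, 0, 1], [0, 0.26, 0.61, 0.0175, 0, 0, 1], [0, 0.26, 0.61, 0.0175, 0, 0, 1], [0, 0.26, 0.61, 0.0175, 0, 0, 1], [0, 0.26, 0.61, 0.0175, 0, 0, 1], [0, 0.26, 0.61, 0.0175, 0, 0, 1], [0, 0.26, 0.61, 0.0175, 0, 0, 1], [0, 0.26, 0.61, 0.0175, 0, 0, 1], [0, 0, 0, 0, 0, 0, 1]]}}

```text
clock: 14.37
eef_pos: [0.5671, 0.0387, 0.0767]
tool_rot: [0.311, 0.635, -0.311, 0.635]
ft_force: [-0.8, -0.1, 0.2]
grip_width: -0.0003
```

```bash
python3 -c "
from h import *
st(); go(*orbit(49))
p=camera('side'); print([[k]+[int(4*x) for x in np.array(proj(p,[.549+.043*np.cos(np.radians(k)),.0056+.043*np.sin(np.radians(k)),.0945]))-[154,128]] for k in (87,63,39,34,15,-9,-33)])"
```

```text
clock 14.3667 phi_pos 48.93 r 0.0377 phi_yaw 49.17 z 0.0767 Ftool [-0.21 -0.67 -0.46]
rotvec [-0.003 -0.     0.   ] shift tool-now [ 0.2  0.2 -0. ] shift tool-then [ 0.2  0.2 -0. ] q6 [ 0.068  0.484 -0.06   1.027  0.     0.979]
[[87, 319, 200], [63, 354, 202], [39, 385, 214], [34, 390, 217], [15, 406, 234], [-9, 414, 259], [-33, 407, 285]]
```

Request:
{"fn": "play_rows", "kwargs": {"plan": [[0, 0.26, 0.61, 0.0175, 0, 0, 1], [0, 0.26, 0.61, 0.0175, 0, 0, 1], [0, 0.26, 0.61, 0.0175, 0, 0, 1], [0, 0.26, 0.61, 0.0175, 0, 0, 1], [0, 0.26, 0.61, 0.0175, 0, 0, 1], [0, 0, 0, 0, 0, 0, 1]]}}

```text
clock: 14.92
eef_pos: [0.5701, 0.0369, 0.0767]
tool_rot: [0.338, 0.621, -0.338, 0.621]
ft_force: [-1.0, 1.3, 0.6]
grip_width: 0.0
```

Request:
{"fn": "play_rows", "kwargs": {"plan": [[0, 0.26, 0.61, 0.0175, 0, 0, 1], [0, 0.26, 0.61, 0.0175, 0, 0, 1], [0, 0.26, 0.61, 0.0175, 0, 0, 1], [0, 0, 0, 0, 0, 0, 1]]}}

```text
clock: 15.25
eef_pos: [0.5719, 0.0355, 0.0767]
tool_rot: [0.355, 0.612, -0.355, 0.612]
ft_force: [-0.1, 1.6, -0.2]
grip_width: -0.0001
```

Request:
{"fn": "play_rows", "kwargs": {"plan": [[0, 0.26, 0.61, 0.0175, 0, 0, 1], [0, 0.26, 0.61, 0.0175, 0, 0, 1], [0, 0, 0, 0, 0, 0, 1]]}}

```text
clock: 15.5
eef_pos: [0.573, 0.0346, 0.0767]
tool_rot: [0.365, 0.605, -0.365, 0.606]
ft_force: [-0.1, 0.2, -0.5]
grip_width: 0.0001
```

Request:
{"fn": "play_rows", "kwargs": {"plan": [[0, 0.26, 0.61, 0.0175, 0, 0, 1], [0, 0.26, 0.61, 0.0175, 0, 0, 1], [0, 0.26, 0.61, 0.0175, 0, 0, 1], [0, 0, 0, 0, 0, 0, 1]]}}

```text
clock: 15.83
eef_pos: [0.5745, 0.0334, 0.0768]
tool_rot: [0.381, 0.595, -0.381, 0.596]
ft_force: [0.1, -0.3, 0.2]
grip_width: 0.0002
```

```bash
python3 -c "
from h import *
st(); go(*orbit(62))
p=camera('side')
f=p['frame'];cv2.imwrite('pics/s7.png',cv2.cvtColor(cv2.resize(f[128:248,154:314],None,fx=4,fy=4,interpolation=cv2.INTER_CUBIC),cv2.COLOR_RGB2BGR))"
```

```text
clock 15.8333 phi_pos 62.88 r 0.0377 phi_yaw 62.22 z 0.0768 Ftool [-0.18 -0.02  0.32]
rotvec [-0.004  0.001 -0.   ] shift tool-now [ 0.3  0.  -0.6] shift tool-then [ 0.3  0.  -0.6] q6 [ 5.800e-02  4.960e-01 -4.000e-02  1.035e+00 -1.000e-03  1.197e+00]
```

View pics/s7.png

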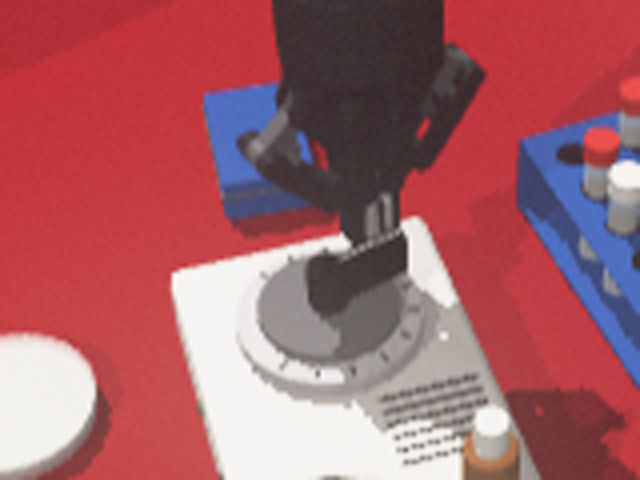

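Request:
{"fn": "play_rows", "kwargs": {"plan": [[0, 0.26, 0.61, 0.0175, 0, 0, 1], [0, 0.26, 0.61, 0.0175, 0, 0, 1], [0, 0.26, 0.61, 0.0175, 0, 0, 1], [0, 0.26, 0.61, 0.0175, 0, 0, 1], [0, 0.26, 0.61, 0.0175, 0, 0, 1], [0, 0.26, 0.61, 0.0175, 0, 0, 1], [0, 0.26, 0.61, 0.0175, 0, 0, 1], [0, 0.26, 0.61, 0.0175, 0, 0, 1], [0, 0.26, 0.61, 0.0175, 0, 0, 1], [0, 0.26, 0.61, 0.0175, 0, 0, 1], [0, 0.26, 0.61, 0.0175, 0, 0, 1], [0, 0.26, 0.61, 0.0175, 0, 0, 1], [0, 0.26, 0.61, 0.0175, 0, 0, 1], [0, 0.26, 0.61, 0.0175, 0, 0, 1], [0, 0.26, 0.61, 0.0175, 0, 0, 1], [0, 0, 0, 0, 0, 0, 1]]}}

```text
clock: 17.22
eef_pos: [0.5807, 0.0263, 0.0767]
tool_rot: [0.456, 0.541, -0.456, 0.541]
ft_force: [-0.2, 2.6, -0.2]
grip_width: 0.0003
```

```bash
python3 -c "
from h import *
st(); go(*orbit(77))"
```

```text
clock 17.2167 phi_pos 77.18 r 0.0378 phi_yaw 77.24 z 0.0767 Ftool [ 0.16  0.25 -2.6 ]
rotvec [-0.004 -0.     0.   ] shift tool-now [ 0.2  0.1 -0.2] shift tool-then [ 0.2  0.1 -0.2] q6 [ 0.045  0.506 -0.022  1.042  0.     1.446]
```

Request:
{"fn": "play_rows", "kwargs": {"plan": [[0, 0.26, 0.61, 0.0175, 0, 0, 1], [0, 0.26, 0.61, 0.0175, 0, 0, 1], [0, 0.26, 0.61, 0.0175, 0, 0, 1], [0, 0, 0, 0, 0, 0, 1]]}}

```text
clock: 17.55
eef_pos: [0.5819, 0.0242, 0.0767]
tool_rot: [0.47, 0.528, -0.47, 0.529]
ft_force: [0.4, 1.5, 0.2]
grip_width: 0.0002
```

Request:
{"fn": "play_rows", "kwargs": {"plan": [[0, 0.26, 0.61, 0.0175, 0, 0, 1], [0, 0.26, 0.61, 0.0175, 0, 0, 1], [0, 0, 0, 0, 0, 0, 1]]}}

```text
clock: 17.8
eef_pos: [0.5825, 0.023, 0.0767]
tool_rot: [0.479, 0.52, -0.479, 0.52]
ft_force: [0.5, 0.6, -1.2]
grip_width: 0.0001
```

Request:
{"fn": "play_rows", "kwargs": {"plan": [[0, 0.26, 0.61, 0.0175, 0, 0, 1], [0, 0.26, 0.61, 0.0175, 0, 0, 1], [0, 0, 0, 0, 0, 0, 1]]}}

```text
clock: 18.05
eef_pos: [0.5831, 0.0217, 0.0767]
tool_rot: [0.488, 0.511, -0.488, 0.512]
ft_force: [0.2, 0.1, -0.2]
grip_width: -0.0002
```

Request:
{"fn": "play_rows", "kwargs": {"plan": [[0, 0.26, 0.61, 0.0175, 0, 0, 1], [0, 0.26, 0.61, 0.0175, 0, 0, 1], [0, 0, 0, 0, 0, 0, 1]]}}

```text
clock: 18.3
eef_pos: [0.5836, 0.0206, 0.0767]
tool_rot: [0.497, 0.503, -0.497, 0.503]
ft_force: [-0.3, 0.1, -0.3]
grip_width: -0.0
```

```bash
python3 -c "
from h import *
st(); go(*orbit(86))
p=camera('side')
f=p['frame'];cv2.imwrite('pics/s8.png',cv2.cvtColor(cv2.resize(f[128:248,154:314],None,fx=4,fy=4,interpolation=cv2.INTER_CUBIC),cv2.COLOR_RGB2BGR))"
```

```text
clock 18.3 phi_pos 86.9 r 0.0377 phi_yaw 86.29 z 0.0767 Ftool [ 0.32 -0.32 -0.11]
rotvec [-0.005  0.001 -0.   ] shift tool-now [ 0.2 -0.  -0.6] shift tool-then [ 0.2 -0.  -0.6] q6 [ 3.600e-02  5.110e-01 -1.400e-02  1.045e+00 -1.000e-03  1.594e+00]
```

View pics/s8.png

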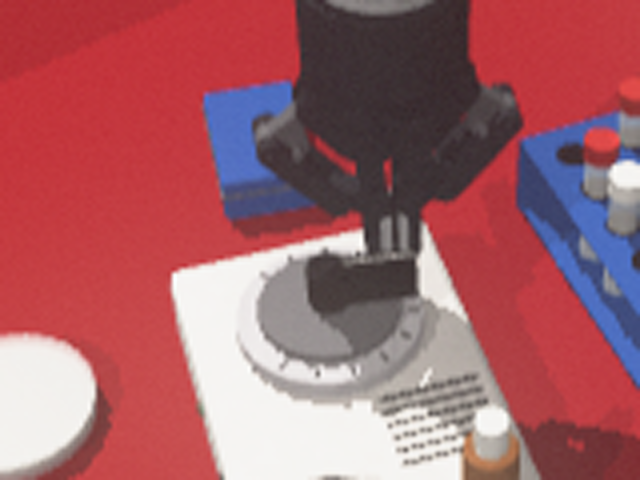

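Request:
{"fn": "play_rows", "kwargs": {"plan": [[0, 0, -3, 0, 0, 0, 1], [0, 0, -3, 0, 0, 0, 1], [-10, 0, 0, 0, 0, 0, 1], [-10, 0, 0, 0, 0, 0, 1], [-10, 0, 0, 0, 0, 0, 1], [-10, 0, 0, 0, 0, 0, 1], [-10, 0, 0, 0, 0, 0, 1], [-5, 0, 0, 0, 0, 0, 1], [0, -5, 14, 0, 0, 0, 1], [0, -5, 14, 0, 0, 0, 1], [0, -5, 14, 0, 0, 0, 1], [0, -5, 14, 0, 0, 0, 1], [0, -5, 14, 0, 0, 0, 1], [0, -5, 14, 0, 0, 0, 1], [0, -5, 14, 0, 0, 0, 1], [0, -5, 14, 0, 0, 0, 1], [0, -5, 14, 0, 0, 0, 1], [0, -5, 14, 0, 0, 0, 1], [0, 0, 0, 0, 0, 0, 1]]}}

```text
clock: 19.93
eef_pos: [0.533, -0.1172, 0.1309]
tool_rot: [0.497, 0.503, -0.499, 0.502]
ft_force: [0.0, -0.6, 0.0]
grip_width: 0.0004
```

```bash
python3 - <<'E'
from h import *
st(); go([.534,-.1145,.08],np.radians(-90)); print(get_obs()['eef_pos'])
p=camera('wrist'); save(p,'w9'); print(dial(p))
print(pinpoint('store_top',p)[:1])
W=cloud(p);z=W[...,2]; d=np.hypot(W[...,0]-.534,W[...,1]+.1145)
b=W[(z>.067)&(z<.076)&(d<.02)]; print('button',np.nanmean(b,0),len(b), b[:,:2].max(0),b[:,:2].min(0))
E
```

```text
clock 19.9333 phi_pos 207.75 r 0.1238 phi_yaw 86.49 z 0.1309 Ftool [-0.05  0.01  0.59]
rotvec [0.009 0.001 0.003] shift tool-now [50.9  1.1 -2.7] shift tool-then [50.9  1.  -2.7] q6 [-2.160e-01  3.940e-01 -4.800e-02  1.131e+00 -1.000e-03  1.346e+00]
[ 0.53302795 -0.11720035  0.13093332]
{'c': array([0.54899025, 0.00514719]), 'R': np.float64(0.046643819852401645), 'n': 1756, 'nw': 197, 'zf': np.float64(0.09438431689503865), 'fin': (array([0.562 , 0.0023]), 'ang', np.float64(-9.6), 'ends', array([0.5393, 0.0061]), array([ 0.5925, -0.0029])), 'white': (array([0.5738, 0.0013]), 'ang', np.float64(-9.6), 'ends', array([0.5564, 0.0043]), array([ 0.5917, -0.0017]))}
[{'centre': [0.5318, -0.1152, 0.0705], 'confidence': 0.76}]
button [ 0.53397543 -0.11475117  0.07167857] 1040 [ 0.54744591 -0.10200569] [ 0.52080796 -0.12898079]
```

View pics/w9.png

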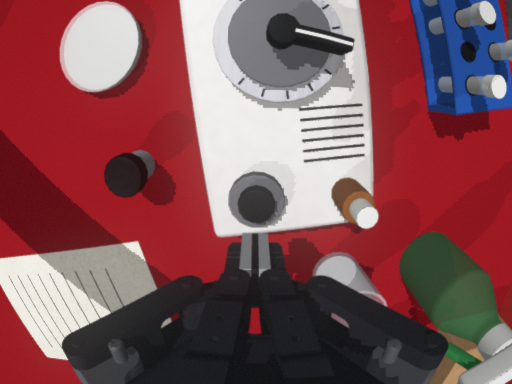

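Request:
{"fn": "play_rows", "kwargs": {"plan": [[10, 1, -2.5, 0, 0, 0, 1], [10, 0, 0, 0, 0, 0, 1], [10, 0, 0, 0, 0, 0, 1], [10, 0, 0, 0, 0, 0, 1], [10, 0, 0, 0, 0, 0, 1], [5, 0, 0, 0, 0, 0, 1], [2, 0, 0, 0, 0, 0, 1], [0, 0, 0, 0, 0, 0, 1], [0, 0, 0, 0, 0, 0, 1]]}}

```text
clock: 20.78
eef_pos: [0.5366, -0.1112, 0.0748]
tool_rot: [0.497, 0.503, -0.496, 0.504]
ft_force: [-0.2, 0.5, 0.5]
grip_width: -0.0002
```

Request:
{"fn": "play_rows", "kwargs": {"plan": [[1, 0, 0, 0, 0, 0, 1], [1, 0, 0, 0, 0, 0, 1], [1, 0, 0, 0, 0, 0, 1], [1, 0, 0, 0, 0, 0, 1], [0, 0, 0, 0, 0, 0, 1]]}}

```text
clock: 21.2
eef_pos: [0.5367, -0.1113, 0.0711]
tool_rot: [0.497, 0.503, -0.496, 0.504]
ft_force: [-0.3, -0.6, 1.2]
grip_width: 0.0
```

Request:
{"fn": "play_rows", "kwargs": {"plan": [[1, 0, 0, 0, 0, 0, 1], [1, 0, 0, 0, 0, 0, 1], [0, 0, 0, 0, 0, 0, 1]]}}

```text
clock: 21.45
eef_pos: [0.5367, -0.1113, 0.0689]
tool_rot: [0.497, 0.503, -0.496, 0.504]
ft_force: [0.4, 0.2, 3.4]
grip_width: 0.0001
```

Request:
{"fn": "play_rows", "kwargs": {"plan": [[1, 0, 0, 0, 0, 0, 1], [1, 0, 0, 0, 0, 0, 1], [0.5, 0, 0, 0, 0, 0, 1], [0, 0, 0, 0, 0, 0, 1]]}}

```text
clock: 21.78
eef_pos: [0.5367, -0.1113, 0.0664]
tool_rot: [0.497, 0.503, -0.496, 0.504]
ft_force: [-0.0, -0.9, 5.1]
grip_width: -0.0004
```

Request:
{"fn": "play_rows", "kwargs": {"plan": [[0.5, 0, 0, 0, 0, 0, 1], [0.5, 0, 0, 0, 0, 0, 1], [0, 0, 0, 0, 0, 0, 1]]}}

```text
clock: 22.03
eef_pos: [0.5368, -0.1113, 0.066]
tool_rot: [0.497, 0.503, -0.496, 0.504]
ft_force: [0.1, -0.2, 6.6]
grip_width: -0.0
```

Request:
{"fn": "play_rows", "kwargs": {"plan": [[0.5, 0, 0, 0, 0, 0, 1], [0.5, 0, 0, 0, 0, 0, 1], [0, 0, 0, 0, 0, 0, 1], [0, 0, 0, 0, 0, 0, 1]]}}

```text
clock: 22.37
eef_pos: [0.5368, -0.1113, 0.0659]
tool_rot: [0.497, 0.503, -0.496, 0.504]
ft_force: [-1.8, 0.9, 13.0]
grip_width: 0.0002
```

Position has stalled and force has jumped to 13 N, so the button is on its stop. Releasing now.

Request:
{"fn": "play_rows", "kwargs": {"plan": [[-2, 0, 0, 0, 0, 0, 1], [-3, 0, 0, 0, 0, 0, 1], [-5, 0, 0, 0, 0, 0, 1], [-10, 0, 0, 0, 0, 0, 1], [-10, 0, 0, 0, 0, 0, 1], [-10, 0, 0, 0, 0, 0, 1], [-10, 0, 0, 0, 0, 0, 1], [-10, 0, 0, 0, 0, 0, 1], [-10, 0, 0, 0, 0, 0, 1], [-10, 0, 0, 0, 0, 0, 1], [-10, 0, 0, 0, 0, 0, 1], [0, 0, 0, 0, 0, 0, 1], [0, 0, 0, 0, 0, 0, 1]]}}

```text
clock: 23.45
eef_pos: [0.5369, -0.1113, 0.1551]
tool_rot: [0.497, 0.503, -0.496, 0.504]
ft_force: [-0.3, 0.8, -0.4]
grip_width: -0.0002
```

```bash
python3 - <<'E'
from h import *
o=get_obs(); print(o['clock'],o['eef_pos'],o['ft_force'])
p=camera('wrist'); save(p,'w10'); print(dial(p))
W=cloud(p);z=W[...,2]; d=np.hypot(W[...,0]-.534,W[...,1]+.1145); print('button top',np.nanmedian(z[d<.012]))
for t in ('reagent_bottle','eyepiece','petri_dish','beaker'): print(t,[np.round(q['centre'],3) for q in pinpoint(t,p)[:1]])
E
```

```text
23.45 [ 0.5368957  -0.11129475  0.15505328] [-0.32370846  0.83996504 -0.41416097]
{'c': array([0.54903492, 0.00537728]), 'R': np.float64(0.0466205077701383), 'n': 1372, 'nw': 173, 'zf': np.float64(0.09443428237294031), 'fin': (array([0.5622, 0.0024]), 'ang', np.float64(-9.9), 'ends', array([0.5395, 0.0064]), array([ 0.5922, -0.0028])), 'white': (array([0.5737, 0.0013]), 'ang', np.float64(-10.0), 'ends', array([0.556 , 0.0044]), array([ 0.5922, -0.002 ]))}
button top 0.1795527785371725
reagent_bottle [array([ 0.606, -0.109,  0.049])]
eyepiece [array([ 0.421, -0.099, -0.002])]
petri_dish [array([0.383, 0.018, 0.002])]
beaker [array([ 0.628, -0.227, -0.003])]
```

View pics/w10.png

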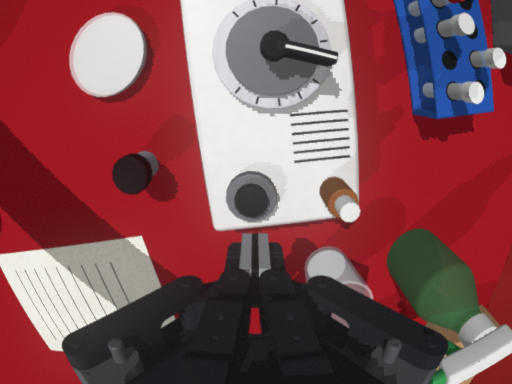

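```bash
python3 -c "
from h import *
print(job_done())"
```

```text
the job is handed in; nothing more can be done
None
```

I pushed the dial pointer clockwise four clicks with the shut fingertips, pressed the button fully down and released it, then moved clear and handed the job in. The run took about 23.5 s on the robot clock, against the 48 s limit.

- **Dial:** the pointer went from about 87° to between −9.6° and −10.0°, a turn of about 97° against the nominal 96°. That is within measurement error of the fourth click. The side views showed it settle in each click in turn. The first click read about 58°, where 63° was expected, from a rough pixel reading; clicks 2 to 4 matched the prediction.
- **Button:** I pressed it only after the dial rested in the fourth click. It stopped at a tip height of about 66 mm, where full travel should leave its top. The force rose to 13 N there, so it was on its stop. The tip was about 3–4 mm off the button's centre.
- **Final check:** the arm is 155 mm above the table and touching nothing. The bottle, eyepiece and beaker read where they were at the start, within the networks' error, and the dish looks unmoved. I did not re-measure the slide box, spray bottle or tube rack, but nothing went near them.
- **One failed reading:** the depth check of the released button gave a meaningless height because finger pixels got into it. That the button is back out rests on the picture alone.

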